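# Shift the sample blocks of a block reader and seat the next one at its head

### The job

The sample block with the small round body is to be read next: slide the captive blocks by their knobs, one at a time through the free places of the nest, until it is fully home in the rear bay against the reading head with the head's spring bolt snapped down over its catch bar. Leave the other two blocks fully in parking places (left, right or front arm), clear of the crossing, and do not lift any block out. The head may stand up to a centimetre nearer or farther than its middle setting, so push gently and feel for the click and the stop; never ram a block.

Things in the scene. Friction and masses are not known exactly. Their poses are not given: they have to be found in the camera images.
- reader: Block reader, fixed on the worktop: nest plate 264 (x) x 184 mm (y), a cross of lanes 58 mm wide between four dark corner pieces (inner corners rounded, 7 mm). Origin on the worktop under the crossing's middle; x along the rear arm to the white head, y to the left arm, z up. Lane floor 6 mm up, corner tops 22 mm. Cover plates overhang the lanes 3 mm, 2 mm over the feet: blocks slide, cannot lift.
- place_mid (a point): Where the centre of a block's knob stands when the block is in the middle of the crossing, 52 mm above the worktop; axes as the reader's. One block stands here at the start, one in the left arm, one in the rear bay.
- place_left (a point): The same for the parking place in the left arm, 58 mm to the reader's +y of the crossing. End stop: a foot centred here has about 1 mm left to the stop.
- place_right (a point): The same for the right arm's parking place, 58 mm to the reader's -y of the crossing, about 1 mm short of its end stop. Empty at the start. Farther right on the worktop a tall microscope stands between here and the robot's right side: come round in front of it.
- place_front (a point): The same for the front arm's parking place, 58 mm to the reader's -x of the crossing, about 1 mm short of its end stop. Empty at the start.
- place_bay (a point): The same for the rear bay, 86 mm to the reader's +x of the crossing: home if the head is in its middle setting. The head (56 mm wide, 52 mm high) stands clamped up to 10 mm nearer or farther along x, which is not reported, and true home with it. Its bolt bracket overhangs the bay (top 33 mm, bolt top 43 mm above the worktop) to 15 mm behind the knob centre of a block at home.
- round_block_knob (a point): Centre of the black rubber ball knob (20 mm diameter) of the block to be read; body a cylinder 25 mm across with eight tiny wells. Every block: aluminium, about 0.3 kg, foot 55.5 mm square, 10 mm thick (1.25 mm play each side), 5 mm high catch bar across the foot near its rear (+x) edge, body top 20 mm and knob centre 46 mm above the underside; knob on a 10 mm stem, 8 mm to -x of the foot's middle.
- square_block_knob (a point): The same point of the block with the large rectangular body (25 x 42 mm, four wells), the one read last. At the start it stands in the front part of the rear bay, not caught by the bolt.
- bar_block_knob (a point): The same point of the block with the narrow bar-shaped body (12 x 42 mm, two wells). At the start it and the round one stand in the crossing and the left arm, either way round.
- bolt (a joint): Lift (m) of the bevelled spring bolt under the head's bracket; 0 fully down, also with no block there. The catch bar of a block pushed home lifts it about 4 mm (4 to 9 N of push at the knob over the last 11 mm of travel); it snaps down on the bar's front side about 1 mm before the foot meets the head, where the push rises steeply. 10 to 14 N is enough; it then holds the block.
- probe (a joint): Travel (m) of the sprung temperature probe, a 5 mm brass pin in the middle of the head's face: 0 when free, standing 3 mm out; pressed in by the foot of a block against the head, about 2 mm or more when the block is caught by the bolt. Its spring needs about 1 N.
Things that resemble listed ones, but are neither listed nor needed, are in the scene too. Leave any green look-alike of the part that bears round_block_knob alone. What is shaped like the part that bears square_block_knob but green is not meant.

How it is judged:
By the outcome, as a careful person would: the job done as asked, in the order asked, and still so for the second after the job is handed in, with the robot touching nothing.
It also fails if it takes over 58 s, if anything falls off the work surface, if the arm or the gripper's body presses on something with over 40 N, if the wrist force passes 120 N, or if a joint passes its speed limit or range.

### The arm

A 6-joint arm with a two-finger parallel gripper is mounted at the origin on a cart in front of the work surface, level with it; the furniture and walls round the work are solid. World frame = base frame: x ahead of the robot, y to its left, z up, the work surface at z = 0. Lengths are in m, angles in degrees, forces in N, time in s.
With the tool pointing down it reaches from about 0.375 to 0.9 m from the base axis. Payload 3.1 kg.
Tool frame: the origin (TCP) lies between the finger pads; the fingertips stand 22 mm ahead of it and the grasp point (between the pads) lies 3 mm ahead of it; z points along the fingers, y is the line along which they close (so a half turn about z gives the same grasp; the last joint's range is limited). The gripper opens to 87 mm and grips with 3 to 60 N. Pads are 19 mm wide; open, the fingers measure 117 mm over their backs; the gripper's body (75 mm by 190 mm) begins 51 mm behind the grasp point.
Start: joints at [53.142, 30.224, 82.088, -0, 67.689, -10.227], TCP at [0.28, 0.559, 0.223] pointing down, gripper open.
Joint ranges: [-176.69, 176.69], [-43.24, 126.21], [12.49, 139.97], [-82, 262], [0, 151.66], [-163.58, 163.58]. Speed limits (degrees/s): [159.86, 159.86, 180, 180, 180, 180].

### API

Orientations are given as a 3x3 rotation matrix whose columns are the frame's x, y, z axes.
In Python, from rig import bot, capture, search_frame, outline_of, spot_point gives the robot as it stands.
- The arm moves only by the tool jog_arm, never from a script. Its argument "rows" is text: rows parted by semicolons, each of 7 numbers parted by spaces: the opening, from 0 (shut) to 1 (fully open), then the shift along the tool's x, y, z as a fraction of full scale, then the turn, a rotation vector about the tool's x, y, z as a fraction of full scale. A call has 1 to 20 rows; each row is the pose to reach, as a shift and turn from the pose commanded when the call began, along the tool's axes at that moment; what a row does not reach only later rows make up. Full scale, the value 1, is 0.5 m for a shift and pi/4 rad for a turn. A row lasts 1/12 s, in which the tool goes at most 41.7 mm and 7.16 degrees, less where a joint would pass 70% of its speed; a pose out of reach is approached as far as the arm can. A call with a number of a shift or a turn outside -1 to 1 is refused whole. A call with a gripper value outside its range is refused whole. The fingers move at their own pace and stop on an object; the grip force is fixed at half the most. Time passes only in rows, so rows that repeat a pose let the fingers close. It gives the time, the measured TCP pose, the force, the opening and the grip force at its end, in the units of the state.
- bot.read_state(): the state, without advancing time (a new reading comes with each control period).
- capture(name): name is "side" or "top"; returns a dict with "pixels" (400x640x3 uint8, red, green, blue), "fx", "fy", "cx", "cy" (pixels), "distortion" ([k1, k2, p1, p2, k3] as OpenCV has them; the pictures are not rectified), "R" (3x3) and "t" (3): a world point X has camera coordinates R X + t. Camera axes: x right, y down, z forward; pixel columns grow to the right and rows downward; lengths in m; the calibration is good to about 2 mm. A picture is of the moment at which its call begins. There is no depth.
- bot.hand_in(): hands the job in; it is judged then, once.
Trained networks look in a picture, given as the dict that the camera call returned (one of the last four; its "shot" number tells which), for a name from the list of things; names that differ only in an ending like _2 or _b are one class to them, and where a whole thing is asked for, a point or a joint stands for the part that bears it (a point fixed in the world has none). Each returns a list of dicts, best first, with "conf" (0 to 1); they miss things now and then, are a little off and sometimes report something else, mostly with a low value. They report only what shows in the picture. A call takes as long as a camera call. They do not tell look-alikes from the thing itself.
- search_frame(label, picture): "point" ([x, y, z] in m, in world coordinates, good to about 4 mm: the middle of the surface that is visible of it).
- outline_of(label, picture): "region" (400x640 bool, what is visible of it).
- spot_point(label, picture): "point" ([x, y, z] in m, in world coordinates, good to about 4 mm: a listed point, or the origin of a listed thing).
The state is a dict: "time_s": time; "joint_positions": joint angles; "qvel": joint speeds; "tau": joint torques, N m; "position": TCP position; "tcp_rot": TCP orientation; "force": force on the tool from outside, world axes, zero at the start; "moment": the same for the moment, N m; "opening": opening from 0.0 (shut) to 1.0 (fully open); "grasp_force": force on a finger pad.
Only numpy, scipy, OpenCV 4.12 (cv2) and the standard library are available. Lean on these libraries where they do the work, as an engineer would, in place of code of your own. Each camera call takes 0.05 s, during which the arm holds its last target. There are 200 camera calls.

## Working session

There is one attempt and no reset: what is moved stays moved. The work goes in short steps, Python scripts to look and compute and a tool call to move; the robot and the scene stay as the last step left them, time stands still between calls to the robot, and variables do not carry over. Pictures are saved under pics/ and viewed, at most 10 in all, crops included, and the job is handed in when it is done.

Besides the shell and the picture viewer there is one more tool, called as name(argument=value, ...) on one line, values as JSON. jog_arm: Moves the arm, as the interface text tells. Its arguments: {"type":"object","properties":{"rows":{"type":"string"}},"required":["rows"]}

```bash
mkdir -p pics; ls; cat > h.py <<'E'
from rig import bot, capture, search_frame, outline_of, spot_point
import numpy as np, cv2
def save(c,n,box=None,s=1):
    im=c["pixels"][:,:,::-1]
    if box: im=im[box[1]:box[3],box[0]:box[2]]
    cv2.imwrite("pics/"+n,cv2.resize(im,None,fx=s,fy=s,interpolation=cv2.INTER_CUBIC))
def K(c): return np.array([[c["fx"],0,c["cx"]],[0,c["fy"],c["cy"]],[0,0,1.]])
def proj(c,P): return cv2.projectPoints(np.array(P,float).reshape(-1,1,3),cv2.Rodrigues(np.array(c["R"]))[0],np.array(c["t"],float),K(c),np.array(c["distortion"]))[0][:,0]
def ray(c,uv,z):
    p=cv2.undistortPoints(np.array(uv,float).reshape(-1,1,2),K(c),np.array(c["distortion"]))[:,0]
    R=np.array(c["R"]);o=-R.T@np.array(c["t"]);d=np.c_[p,np.ones(len(p))]@R
    return o+d*((z-o[2])/d[:,2])[:,None]
E
python3 - <<'E'
from h import *
np.set_printoptions(precision=4,suppress=True)
a=capture("top");b=capture("side")
save(a,"top0.png");save(b,"side0.png")
for c in (a,b):
  for l in ["reader","place_mid","place_right","place_bay","place_left","round_block_knob","square_block_knob","bar_block_knob"]:
    for r in spot_point(l,c)[:3]: print(l,round(r["conf"],2),np.array(r["point"]),proj(c,r["point"])[0])
E
```

```text
pics
reader 0.91 [ 0.5436  0.2042 -0.001 ] [364.3178 232.8627]
place_mid 0.89 [0.5358 0.2031 0.0509] [367.1823 233.0443]
place_right 0.88 [0.5434 0.1463 0.049 ] [393.8822 230.8264]
place_right 0.4 [0.5214 0.2619 0.0466] [339.1582 238.8269]
place_bay 0.73 [0.62   0.213  0.0507] [363.3586 194.3519]
place_bay 0.19 [0.478  0.2008 0.0528] [367.8659 260.5524]
place_left 0.81 [0.5307 0.2609 0.0528] [339.8946 234.0908]
place_left 0.44 [0.6213 0.2144 0.0496] [362.6787 193.8647]
place_left 0.42 [0.4774 0.1969 0.0538] [369.7907 260.895 ]
round_block_knob 0.6 [0.5359 0.2048 0.0514] [366.4057 232.9279]
round_block_knob 0.6 [0.4364 0.4176 0.0437] [262.9823 276.4053]
square_block_knob 0.86 [0.5929 0.2118 0.0504] [363.6283 206.6015]
square_block_knob 0.73 [0.7836 0.1496 0.0489] [392.9067 125.6865]
bar_block_knob 0.79 [0.5275 0.2597 0.0469] [340.2986 235.9979]
reader 0.72 [0.5397 0.1994 0.002 ] [307.6775 258.1705]
place_mid 0.98 [0.5333 0.2018 0.0516] [303.0831 235.3032]
place_right 0.83 [0.5408 0.1472 0.0511] [322.6157 250.6515]
place_bay 0.56 [0.6148 0.2162 0.0518] [339.349  218.5304]
place_left 0.67 [0.53   0.2615 0.0461] [286.3429 222.1865]
round_block_knob 0.74 [0.5355 0.2006 0.0518] [304.5424 235.1856]
square_block_knob 0.69 [0.5914 0.2064 0.0512] [330.9493 224.9212]
bar_block_knob 0.86 [0.5275 0.2613 0.0534] [284.9599 219.2071]
```

```bash
python3 - <<'E'
import cv2
a=cv2.imread("pics/top0.png");cv2.imwrite("pics/c.png",cv2.resize(a[150:300,280:460],None,fx=4,fy=4,interpolation=cv2.INTER_CUBIC))
E
```

```text
(no output)
```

View pics/top0.png

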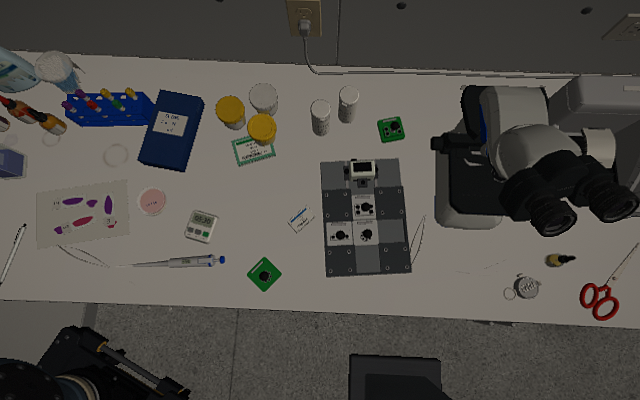

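View pics/side0.png

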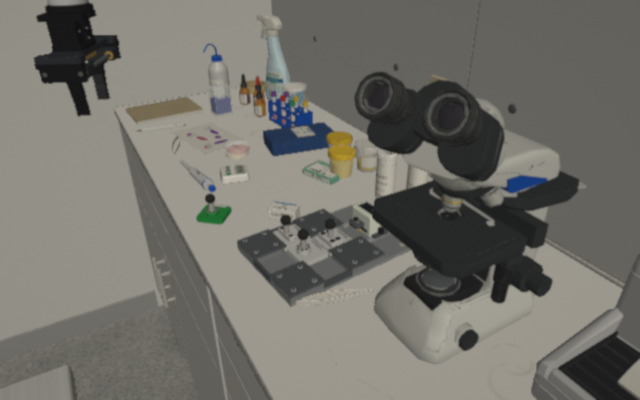

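View pics/c.png

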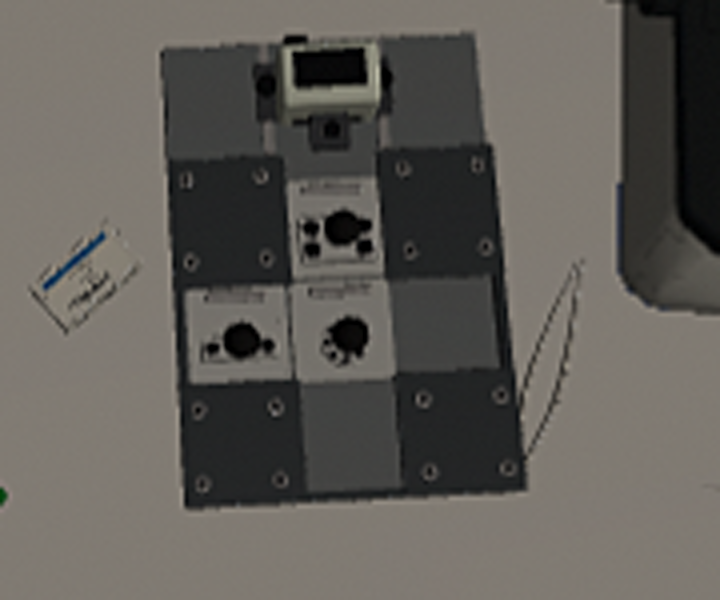

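The round block, body a small cylinder, is at (366,233) in the crossing. The bar block is at (340,235) in the left arm, and the square block, a wide rectangle with four wells, is at (363,206) in the bay. The green look-alikes at (264,275) and (391,128) are off the reader, so I'll leave them alone. The enlarged crop confirms this.

Plan: round to front, square through mid to right, then round straight to the bay.

```bash
python3 - <<'E'
from h import *
np.set_printoptions(precision=4,suppress=True)
a=capture("top");b=capture("side")
f=lambda x,y:(280+x/4,150+y/4)
print("plate corners FL FR (z.022)",ray(a,[f(186,508),f(527,489),f(168,158),f(491,145)],.022))
print("rear RL RR z.006",ray(a,[f(162,48),f(473,33)],.006))
# knob centres: dark blobs near detections; two-view triangulation
for n,p in dict(round=(.5357,.2027,.052),square=(.592,.209,.052),bar=(.5275,.2605,.052)).items():
  o=[]
  for c in (a,b):
    u,v=proj(c,p)[0].astype(int);g=c["pixels"][v-9:v+10,u-9:u+10].max(2)
    m=(g<45).astype(np.uint8);m=cv2.morphologyEx(m,cv2.MORPH_OPEN,np.ones((3,3),np.uint8))
    k,l,s,ce=cv2.connectedComponentsWithStats(m)
    i=min(range(1,k),key=lambda i:np.hypot(*(ce[i]-9))) if k>1 else 0
    uv=ce[i]+[u-9,v-9];o.append((ray(c,[uv],.052)[0][:2],s[i,2:],uv))
  print(n,o)
print("scope base edge",ray(a,[(435,225)],.03),ray(a,[(435,225)],.06))
for z in (.08,.12,.16): print(z,"stage top-left edge px",ray(a,[(455,205),(447,100),(432,143)],z)[:,:2].tolist(), "side",ray(b,[(375,195),(450,268)],z)[:,:2].tolist())
s=bot.read_state();print(s["position"],s["tcp_rot"],s["force"],s["opening"],s["time_s"])
E
```

```text
plate corners FL FR (z.022) [[0.4417 0.2853 0.022 ]
 [0.46   0.1033 0.022 ]
 [0.6343 0.3037 0.022 ]
 [0.6499 0.1221 0.022 ]]
rear RL RR z.006 [[0.7045 0.3106 0.006 ]
 [0.7216 0.1295 0.006 ]]
round [(array([0.5349, 0.2035]), array([ 9,  8, 65], dtype=int32), array([367.0462, 233.3692])), (array([0.535 , 0.2055]), array([ 9,  9, 68], dtype=int32), array([302.9706, 233.7647]))]
square [(array([0.5915, 0.2062]), array([12, 10, 79], dtype=int32), array([366.3038, 207.1772])), (array([0.5913, 0.2114]), array([10,  9, 76], dtype=int32), array([329.4868, 223.2105]))]
bar [(array([0.5298, 0.2605]), array([ 9,  8, 61], dtype=int32), array([340.0492, 234.5574])), (array([0.5284, 0.2613]), array([ 8,  8, 55], dtype=int32), array([285.4364, 219.7455]))]
scope base edge [[0.5633 0.0537 0.03  ]] [[0.558 0.062 0.06 ]]
0.08 stage top-left edge px [[0.5983627558988911, 0.02548955529012309], [0.8354687355944898, 0.03616982315829825], [0.7331996003024157, 0.07058412305145723]] side [[0.6904678287010525, 0.2145783107003223], [0.6601515689620703, -0.016115429689791072]]
0.12 stage top-left edge px [[0.5890951080300975, 0.03866293156374773], [0.8143252739525121, 0.048808261964664534], [0.717178443914116, 0.08149886928292363]] side [[0.6479063096246679, 0.15744649039020475], [0.6204320308517928, -0.0516209931716064]]
0.16 stage top-left edge px [[0.5798274601613039, 0.051836307837372364], [0.7931818123105343, 0.06144670077103084], [0.7011572875258164, 0.09241361551439004]] side [[0.6053447905482833, 0.10031467008008715], [0.5807124927415152, -0.08712655665342178]]
[0.2801 0.5587 0.2229] [[-0.8939  0.4483 -0.    ]
 [ 0.4483  0.8939 -0.    ]
 [ 0.     -0.     -1.    ]] [-0.4589 -0.2653  0.0186] 1.0003744209183014 1.0
```

jog_arm(rows="0.45 -0.775 -0.408 0.16 0 0 1;0.45 -0.775 -0.408 0.16 0 0 1;0.45 -0.775 -0.408 0.16 0 0 1;0.45 -0.775 -0.408 0.16 0 0 1;0.45 -0.775 -0.408 0.16 0 0 1;0.45 -0.775 -0.408 0.16 0 0 1;0.45 -0.775 -0.408 0.16 0 0 1;0.45 -0.775 -0.408 0.16 0 0 1;0.45 -0.775 -0.408 0.16 0 0 1;0.45 -0.775 -0.408 0.16 0 0 1;0.45 -0.775 -0.408 0.16 0 0 1;0.45 -0.775 -0.408 0.16 0 0 1;0.45 -0.775 -0.408 0.16 0 0 1;0.45 -0.775 -0.408 0.16 0 0 1")

```text
time_s: 2.17
position: [0.5346, 0.2028, 0.1428]
tcp_rot: [[-0.315, 0.949, -0.001], [0.949, 0.315, 0.0], [0.001, -0.001, -1.0]]
force: [-0.2, 0.6, 0.4]
opening: 0.454
grasp_force: 0.0
```

```bash
cat >> h.py <<'E'
np.set_printoptions(precision=4,suppress=True)
YAW=np.radians(5.55);EX=np.array([np.cos(YAW),np.sin(YAW),0]);EY=np.array([-EX[1],EX[0],0])
def to(p,ydir):  # fractions for a move to p with tool y along ydir, tool down
    s=bot.read_state();R=np.array(s["tcp_rot"]);z=np.array([0,0,-1.])
    T=np.c_[np.cross(ydir,z),ydir,z]
    print(s["time_s"],s["position"],"F",s["force"],"op",s["opening"],s["grasp_force"])
    print("shift",R.T@(np.array(p)-s["position"])/.5,"turn",cv2.Rodrigues(R.T@T)[0].ravel()/(np.pi/4), "ex",R.T@EX,"ey",R.T@EY)
E
python3 -c "
from h import *
to((.535,.2035,.056),EX)"
```

```text
2.1667 [0.5346 0.2028 0.1428] F [-0.1505  0.5955  0.3824] op 0.4542042930765602 0.0
shift [0.0009 0.0013 0.1736] turn [-0.001  -0.0006  0.2841] ex [-0.2213  0.9752 -0.0008] ey [0.9752 0.2213 0.0004]
```

jog_arm(rows="0.45 0 0 0.03 0 0 0.284;0.45 0 0 0.06 0 0 0.284;0.45 0 0 0.08 0 0 0.284;0.45 0.001 0.001 0.1 0 0 0.284;0.45 0.001 0.001 0.13 0 0 0.284;0.45 0.001 0.001 0.155 0 0 0.284;0.45 0.001 0.001 0.174 0 0 0.284;0.45 0.001 0.001 0.174 0 0 0.284;0.45 0.001 0.001 0.174 0 0 0.284;0 0.001 0.001 0.174 0 0 0.284;0 0.001 0.001 0.174 0 0 0.284;0 0.001 0.001 0.174 0 0 0.284;0 0.001 0.001 0.174 0 0 0.284;0 0.001 0.001 0.174 0 0 0.284;0 0.001 0.001 0.174 0 0 0.284")

```text
time_s: 3.42
position: [0.5355, 0.2033, 0.0562]
tcp_rot: [[-0.097, 0.995, 0.001], [0.995, 0.097, 0.0], [0.0, 0.001, -1.0]]
force: [0.2, -0.6, 1.2]
opening: 0.161
grasp_force: 27.3
```

```bash
python3 -c "
from h import *
to((.535,.2035,.055)-.058*EX,EX)
save(capture('side'),'s1.png',(220,150,420,320),3)"
```

```text
3.4167 [0.5355 0.2033 0.0562] F [ 0.2004 -0.5592  1.2279] op 0.16145724925052213 27.323604226112366
shift [ 0.0006 -0.117   0.0023] turn [ 0.0007 -0.0001  0.0009] ex [-0.0007  1.      0.0005] ey [1.     0.0007 0.0001]
```

View pics/s1.png

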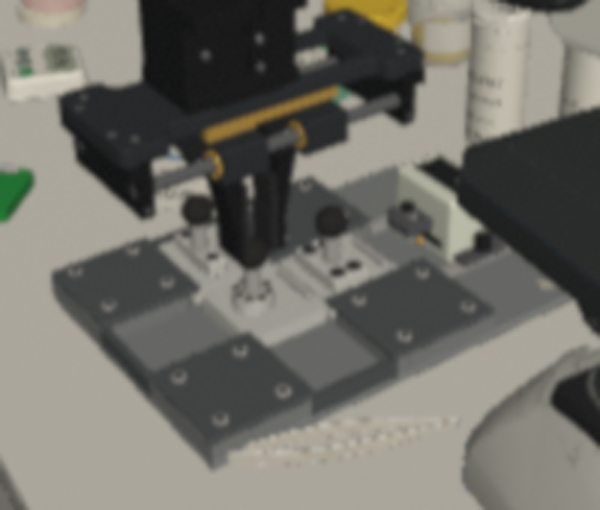

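The side crop shows the fingers around the round block's knob at about (253,250). I'll check where the tips should appear before pulling.

```bash
python3 -c "
from h import *
b=capture('side')
s=bot.read_state();p=np.array(s['position']);R=np.array(s['tcp_rot'])
f=lambda P:(proj(b,P)-[220,150])*3
print('tip c,+y,-y,tip+x9.5,tip-x9.5',f([p+R@v for v in ([0,0,.022],[0,.007,.022],[0,-.007,.022],[.0095,.007,.022],[-.0095,-.007,.022],[-.0095,.007,.022],[0,0,.003])]))
print('knob',f([(.535,.2035,.052),(.535,.2035,.042),(.535,.2035,.026)]))
for r in spot_point('round_block_knob',b): print(r['conf'],r['point'])
im=b['pixels'].astype(float)
import numpy as np
big=cv2.convertScaleAbs(b['pixels'][205:260,280:335,::-1],alpha=2.5,beta=10)
cv2.imwrite('pics/s2.png',cv2.resize(big,None,fx=10,fy=10,interpolation=cv2.INTER_CUBIC))
"
```

```text
tip c,+y,-y,tip+x9.5,tip-x9.5 [[252.3209 278.5229]
 [262.3985 274.4468]
 [242.1576 282.6335]
 [253.4388 266.8318]
 [251.1746 290.5117]
 [271.5082 282.1892]
 [251.4513 251.2965]]
knob [[250.493  253.0324]
 [250.953  267.4242]
 [251.6775 290.0882]]
0.96 [0.5388, 0.2031, 0.0535]
0.85 [0.4377, 0.4152, 0.0459]
0.44 [0.5416, 0.1503, 0.0546]
```

View pics/s2.png

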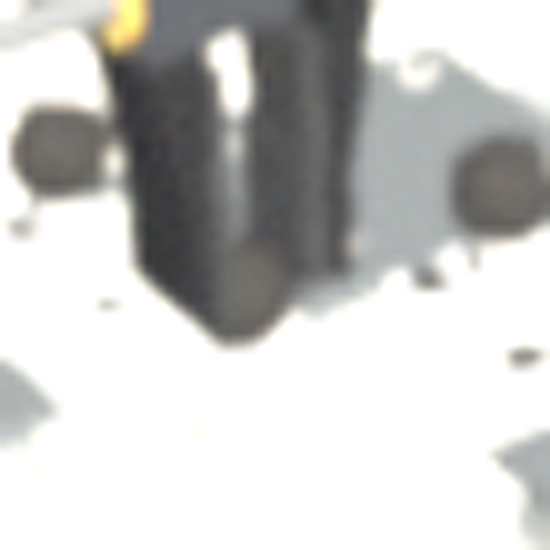

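The grip shows almost no side load (Fz 1.2 N, Fy 0.6 N), so it's sitting at the ball's equator. I'll pull it to the front.

jog_arm(rows="0 0 -0.01 0.001 0 0 0;0 0 -0.02 0.001 0 0 0;0 0 -0.03 0.001 0 0 0;0 0 -0.04 0.001 0 0 0;0 0 -0.05 0.001 0 0 0;0 0 -0.06 0.001 0 0 0;0 0 -0.07 0.001 0 0 0;0 0 -0.08 0.001 0 0 0;0 0 -0.09 0.001 0 0 0;0 0 -0.1 0.001 0 0 0;0 0 -0.108 0.001 0 0 0;0 0 -0.112 0.001 0 0 0;0 0 -0.116 0.001 0 0 0;0 0 -0.116 0.001 0 0 0")

```text
time_s: 4.73
position: [0.4775, 0.1977, 0.056]
tcp_rot: [[-0.098, 0.995, 0.001], [0.995, 0.098, 0.0], [0.0, 0.001, -1.0]]
force: [0.6, -0.1, 5.8]
opening: 0.165
grasp_force: 28.6
```

```bash
python3 -c "
from h import *
to((.592,.208,.095),EX)
for n in ('top','side'):
  c=capture(n)
  for l in ('round_block_knob','square_block_knob'):
    for r in spot_point(l,c)[:2]: print(n,l,r['conf'],r['point'])
save(c,'s3.png',(220,150,420,320),3)"
```

```text
4.7333 [0.4775 0.1977 0.056 ] F [ 0.6358 -0.1408  5.7611] op 0.16545259911274113 28.5831356048584
shift [-0.0018  0.23   -0.0776] turn [ 0.0018 -0.0001  0.001 ] ex [-0.0008  1.      0.0014] ey [1.     0.0008 0.0001]
top round_block_knob 0.8 [0.4392, 0.4173, 0.0508]
top square_block_knob 0.66 [0.782, 0.1481, 0.0438]
top square_block_knob 0.59 [0.5948, 0.2143, 0.0519]
side round_block_knob 0.73 [0.482, 0.1967, 0.0521]
side round_block_knob 0.71 [0.4402, 0.4155, 0.0456]
side square_block_knob 0.97 [0.59, 0.2082, 0.0474]
side square_block_knob 0.73 [0.4761, 0.1994, 0.0508]
```

View pics/s3.png

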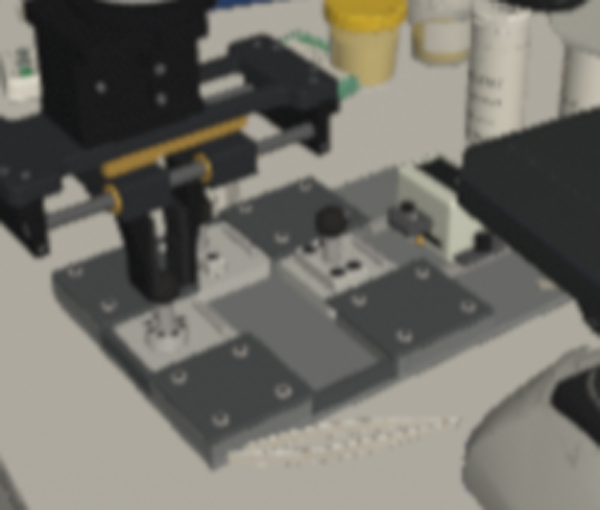

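The round block is in the front place at (163,300) and the crossing is clear. Next I'll release it and grip the square block's knob.

jog_arm(rows="0.36 0 0 0 0 0 0;0.36 0 0 0 0 0 0;0.34 0 0 -0.04 0 0 0;0.34 0 0 -0.09 0 0 0;0.34 0 0.08 -0.09 0 0 0;0.34 0 0.15 -0.09 0 0 0;0.34 -0.001 0.21 -0.09 0 0 0;0.34 -0.001 0.23 -0.09 0 0 0;0.34 -0.001 0.23 -0.09 0 0 0;0.34 -0.001 0.23 -0.06 0 0 0;0.34 -0.001 0.23 -0.03 0 0 0;0.34 -0.001 0.23 -0.01 0 0 0;0.34 -0.001 0.23 0.003 0 0 0;0.34 -0.001 0.23 0.003 0 0 0;0 -0.001 0.23 0.003 0 0 0;0 -0.001 0.23 0.003 0 0 0;0 -0.001 0.23 0.003 0 0 0;0 -0.001 0.23 0.003 0 0 0;0 -0.001 0.23 0.003 0 0 0")

```text
time_s: 6.62
position: [0.5925, 0.2084, 0.0546]
tcp_rot: [[-0.097, 0.995, 0.001], [0.995, 0.097, 0.0], [0.0, 0.001, -1.0]]
force: [0.3, 0.4, -0.1]
opening: 0.185
grasp_force: 29.5
```

```bash
python3 -c "
from h import *
to((.535,.203,.055),EX)
"
```

```text
6.6167 [0.5925 0.2084 0.0546] F [ 0.3221  0.4464 -0.0821] op 0.18468729040183215 29.450915157794952
shift [ 0.0004 -0.1155 -0.001 ] turn [ 0.0013 -0.0002  0.0009] ex [-0.0007  1.      0.0011] ey [1.     0.0007 0.0001]
```

jog_arm(rows="0 0 -0.01 0 0 0 0;0 0 -0.02 0 0 0 0;0 0 -0.03 0 0 0 0;0 0 -0.04 0 0 0 0;0 0 -0.05 0 0 0 0;0 0 -0.06 0 0 0 0;0 0 -0.07 0 0 0 0;0 0 -0.08 0 0 0 0;0 0 -0.09 0 0 0 0;0 0 -0.1 0 0 0 0;0 0 -0.107 0 0 0 0;0 0 -0.112 0 0 0 0;0 0 -0.114 0 0 0 0;0 0 -0.114 0 0 0 0;0 0 -0.114 0 0 0 0")

```text
time_s: 7.87
position: [0.5353, 0.2028, 0.0544]
tcp_rot: [[-0.097, 0.995, 0.001], [0.995, 0.097, 0.0], [0.0, 0.001, -1.0]]
force: [-0.1, 0.2, 6.5]
opening: 0.182
grasp_force: 30.0
```

jog_arm(rows="0 -0.006 0 0 0 0 0;0 -0.012 0 0 0 0 0;0 -0.018 0 0 0 0 0;0 -0.024 0 0 0 0 0;0 -0.03 0 0 0 0 0;0 -0.03 0 0 0 0 0")

```text
time_s: 8.37
position: [0.5364, 0.1877, 0.0544]
tcp_rot: [[-0.097, 0.995, -0.0], [0.995, 0.097, 0.0], [0.0, -0.0, -1.0]]
force: [0.2, 0.4, 6.7]
opening: 0.188
grasp_force: 30.1
```

jog_arm(rows="0 -0.01 0 0 0 0 0;0 -0.02 0 0 0 0 0;0 -0.03 0 0 0 0 0;0 -0.04 0 0 0 0 0;0 -0.05 0 0 0 0 0;0 -0.06 0 0 0 0 0;0 -0.07 0 0 0 0 0;0 -0.076 0 0 0 0 0;0 -0.08 0 0 0 0 0;0 -0.083 0 0 0 0 0;0 -0.086 0 0 0 0 0;0 -0.086 0 0 0 0 0")

```text
time_s: 9.37
position: [0.5405, 0.1452, 0.0544]
tcp_rot: [[-0.097, 0.995, -0.0], [0.995, 0.097, 0.001], [0.001, -0.0, -1.0]]
force: [-0.8, 1.1, 7.6]
opening: 0.184
grasp_force: 30.1
```

```bash
python3 -c "
from h import *
to((.4775,.1975,.10),EY)
c=capture('side')
for l in ('round_block_knob','square_block_knob','bar_block_knob'):
  for r in spot_point(l,c)[:2]: print(l,r['conf'],r['point'])
save(c,'s4.png',(220,150,420,320),3)"
```

```text
9.3667 [0.5405 0.1452 0.0544] F [-0.7949  1.0939  7.6426] op 0.18400973561903777 30.136132836341858
shift [ 0.1163 -0.1152 -0.0911] turn [ 0.0001 -0.001  -1.9997] ex [-0.0002  1.     -0.0004] ey [1.     0.0002 0.0006]
round_block_knob 0.89 [0.481, 0.1963, 0.0527]
round_block_knob 0.69 [0.4391, 0.4147, 0.043]
square_block_knob 0.91 [0.5381, 0.1463, 0.0539]
bar_block_knob 0.71 [0.5291, 0.2605, 0.0518]
```

View pics/s4.png

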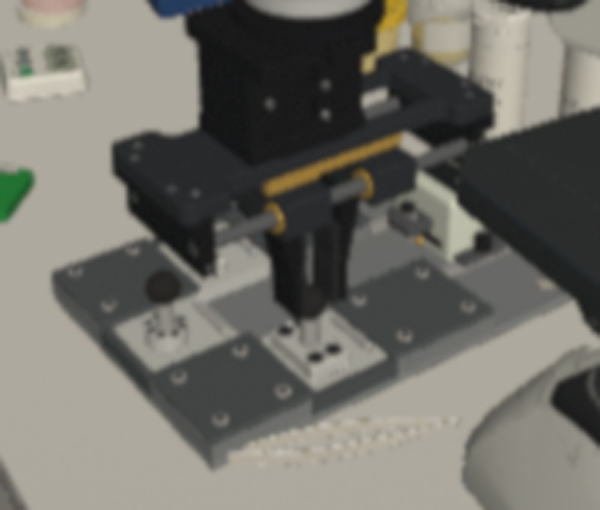

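The square block is parked in the right arm at (315,345). Next I'll release it and go to the round knob with the jaw turned across.

jog_arm(rows="0.36 0 0 0 0 0 0;0.36 0 0 0 0 0 0;0.36 0 0 -0.04 0 0 0;0.4 0 0 -0.1 0 0 0;0.4 0.02 -0.05 -0.1 0 0 0;0.4 0.06 -0.1 -0.1 0 0 0;0.4 0.1163 -0.1152 -0.1 0 0 -0.3;0.4 0.1163 -0.1152 -0.1 0 0 -0.6;0.4 0.1163 -0.1152 -0.1 0 0 -1;0.4 0.1163 -0.1152 -0.1 0 0 -1;0.4 0.1163 -0.1152 -0.1 0 0 -1;0.4 0.1163 -0.1152 -0.1 0 0 -1;0.4 0.1163 -0.1152 -0.1 0 0 -1;0.4 0.1163 -0.1152 -0.1 0 0 -1;0.4 0.1163 -0.1152 -0.1 0 0 -1")

```text
time_s: 10.82
position: [0.4768, 0.1971, 0.1032]
tcp_rot: [[-0.772, 0.636, -0.003], [0.636, 0.772, -0.0], [0.002, -0.002, -1.0]]
force: [-0.9, -0.2, -0.5]
opening: 0.401
grasp_force: 0.0
```

```bash
python3 -c "
from h import *
to((.478,.1975,.0545),EY)
a=capture('top');b=capture('side')
for c,l in ((a,'round_block_knob'),(a,'square_block_knob')):
  for r in spot_point(l,c)[:2]: print(l,r['conf'],r['point'])
"
```

```text
10.8167 [0.4768 0.1971 0.1032] F [-0.9281 -0.1767 -0.4682] op 0.40068946872928846 0.0
shift [-0.0015  0.0023  0.0974] turn [-0.0016 -0.0031 -1.0006] ex [-0.7068  0.7075 -0.0027] ey [ 0.7075  0.7068 -0.0002]
round_block_knob 0.56 [0.4364, 0.4151, 0.0467]
```

jog_arm(rows="0.4 0 0 0 0 0 -0.2;0.4 0 0.001 0 0 0 -0.5;0.4 -0.001 0.002 0 0 0 -0.8;0.4 -0.001 0.002 0 0 0 -1;0.4 -0.001 0.002 0 0 0 -1;0.4 -0.001 0.002 0 0 0 -1;0.4 -0.001 0.002 0 0 0 -1;0.4 -0.001 0.002 0.03 0 0 -1;0.4 -0.001 0.002 0.06 0 0 -1;0.4 -0.001 0.002 0.085 0 0 -1;0.4 -0.001 0.002 0.098 0 0 -1;0.4 -0.001 0.002 0.098 0 0 -1;0.4 -0.001 0.002 0.098 0 0 -1;0 -0.001 0.002 0.098 0 0 -1;0 -0.001 0.002 0.098 0 0 -1;0 -0.001 0.002 0.098 0 0 -1;0 -0.001 0.002 0.098 0 0 -1;0 -0.001 0.002 0.098 0 0 -1")

```text
time_s: 12.52
position: [0.4795, 0.1979, 0.0553]
tcp_rot: [[-0.995, -0.097, 0.001], [-0.097, 0.995, 0.0], [-0.001, 0.0, -1.0]]
force: [1.0, -0.1, 1.2]
opening: 0.174
grasp_force: 28.7
```

```bash
python3 -c "
from h import *
to((.535,.203,.055),EY)
b=capture('side')
save(b,'s5.png',(240,170,400,290),4)
"
```

```text
12.5167 [0.4795 0.1979 0.0553] F [ 0.9922 -0.0995  1.1673] op 0.1739016770576353 28.69476020336151
shift [-0.1115 -0.0006  0.0008] turn [0.0002 0.0014 0.0009] ex [-1.     -0.0007  0.0011] ey [-0.0007  1.      0.0001]
```

View pics/s5.png

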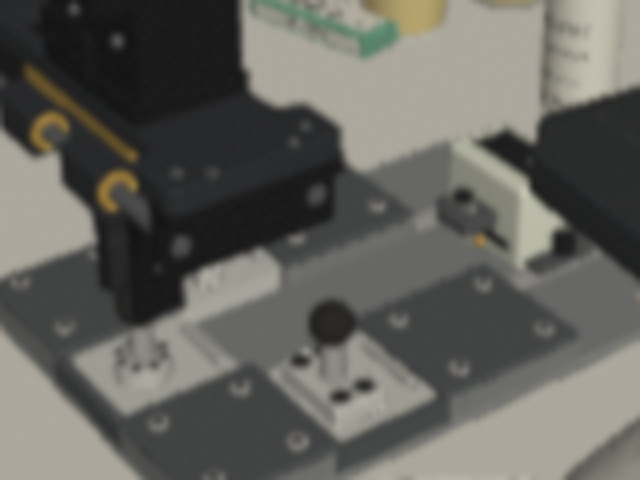

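The jaw now closes across the round knob at (140,310), and both lanes ahead are clear. I'll slide it forward through the crossing.

jog_arm(rows="0 -0.012 0 0 0 0 0;0 -0.024 0 0 0 0 0;0 -0.036 0 0 0 0 0;0 -0.048 0 0 0 0 0;0 -0.06 0 0 0 0 0;0 -0.072 0 0 0 0 0;0 -0.084 0 0 0 0 0;0 -0.096 0 0 0 0 0;0 -0.108 0 0 0 0 0;0 -0.12 0 0 0 0 0;0 -0.12 0 0 0 0 0")

```text
time_s: 13.48
position: [0.5416, 0.2038, 0.0553]
tcp_rot: [[-0.995, -0.097, 0.004], [-0.097, 0.995, 0.001], [-0.004, 0.0, -1.0]]
force: [0.8, -0.6, 3.7]
opening: 0.179
grasp_force: 29.1
```

jog_arm(rows="0 -0.012 0 0 0 0 0;0 -0.024 0 0 0 0 0;0 -0.036 0 0 0 0 0;0 -0.048 0 0 0 0 0;0 -0.06 0 0 0 0 0;0 -0.072 0 0 0 0 0;0 -0.084 0 0 0 0 0;0 -0.096 0 0 0 0 0;0 -0.106 0 0 0 0 0;0 -0.11 0 0 0 0 0;0 -0.11 0 0 0 0 0")

```text
time_s: 14.4
position: [0.5947, 0.209, 0.0553]
tcp_rot: [[-0.995, -0.097, 0.002], [-0.097, 0.995, 0.0], [-0.002, 0.0, -1.0]]
force: [-1.3, 0.1, 5.2]
opening: 0.179
grasp_force: 29.3
```

jog_arm(rows="0 -0.002 0 0 0 0 0;0 -0.004 0 0 0 0 0;0 -0.006 0 0 0 0 0;0 -0.008 0 0 0 0 0;0 -0.01 0 0 0 0 0;0 -0.012 0 0 0 0 0;0 -0.014 0 0 0 0 0;0 -0.016 0 0 0 0 0;0 -0.016 0 0 0 0 0;0 -0.016 0 0 0 0 0")

```text
time_s: 15.23
position: [0.6016, 0.2098, 0.0553]
tcp_rot: [[-0.995, -0.097, 0.0], [-0.097, 0.995, 0.0], [-0.0, 0.0, -1.0]]
force: [-1.7, -0.8, 5.5]
opening: 0.177
grasp_force: 29.4
```

jog_arm(rows="0 -0.002 0 0 0 0 0;0 -0.004 0 0 0 0 0;0 -0.006 0 0 0 0 0;0 -0.008 0 0 0 0 0;0 -0.008 0 0 0 0 0;0 -0.008 0 0 0 0 0")

```text
time_s: 15.73
position: [0.6055, 0.2102, 0.0553]
tcp_rot: [[-0.995, -0.097, 0.0], [-0.097, 0.995, 0.0], [-0.0, 0.0, -1.0]]
force: [-1.1, 0.5, 6.1]
opening: 0.175
grasp_force: 29.4
```

jog_arm(rows="0 -0.002 0 0 0 0 0;0 -0.004 0 0 0 0 0;0 -0.006 0 0 0 0 0;0 -0.008 0 0 0 0 0;0 -0.008 0 0 0 0 0;0 -0.008 0 0 0 0 0")

```text
time_s: 16.23
position: [0.6095, 0.2106, 0.0553]
tcp_rot: [[-0.995, -0.097, 0.0], [-0.097, 0.995, 0.0], [-0.0, 0.0, -1.0]]
force: [-0.0, -0.8, 4.9]
opening: 0.177
grasp_force: 29.4
```

jog_arm(rows="0 -0.002 0 0 0 0 0;0 -0.004 0 0 0 0 0;0 -0.006 0 0 0 0 0;0 -0.008 0 0 0 0 0;0 -0.008 0 0 0 0 0;0 -0.008 0 0 0 0 0")

```text
time_s: 16.73
position: [0.6135, 0.2109, 0.0553]
tcp_rot: [[-0.995, -0.097, 0.0], [-0.097, 0.995, 0.0], [-0.0, 0.0, -1.0]]
force: [-1.7, -0.8, 6.1]
opening: 0.175
grasp_force: 29.4
```

jog_arm(rows="0 -0.002 0 0 0 0 0;0 -0.004 0 0 0 0 0;0 -0.006 0 0 0 0 0;0 -0.006 0 0 0 0 0;0 -0.006 0 0 0 0 0")

```text
time_s: 17.15
position: [0.6165, 0.2113, 0.0553]
tcp_rot: [[-0.995, -0.097, -0.0], [-0.097, 0.995, 0.0], [0.0, 0.0, -1.0]]
force: [-1.6, -0.3, 5.1]
opening: 0.17
grasp_force: 29.4
```

jog_arm(rows="0 -0.002 0 0 0 0 0;0 -0.004 0 0 0 0 0;0 -0.006 0 0 0 0 0;0 -0.006 0 0 0 0 0;0 -0.006 0 0 0 0 0")

```text
time_s: 17.57
position: [0.618, 0.2114, 0.0553]
tcp_rot: [[-0.995, -0.097, -0.003], [-0.097, 0.995, -0.0], [0.003, -0.0, -1.0]]
force: [-4.4, -0.2, 7.8]
opening: 0.171
grasp_force: 29.7
```

The bolt contact is felt at about 0.617 m. Home should be about 10 mm further, so I'll take 2 mm steps.

jog_arm(rows="0 -0.002 0 0 0 0 0;0 -0.004 0 0 0 0 0;0 -0.006 0 0 0 0 0;0 -0.006 0 0 0 0 0;0 -0.006 0 0 0 0 0")

```text
time_s: 17.98
position: [0.6198, 0.2116, 0.0552]
tcp_rot: [[-0.995, -0.098, -0.006], [-0.098, 0.995, -0.001], [0.006, -0.0, -1.0]]
force: [-5.4, -0.8, 9.5]
opening: 0.176
grasp_force: 30.0
```

jog_arm(rows="0 -0.002 0 0 0 0 0;0 -0.004 0 0 0 0 0;0 -0.006 0 0 0 0 0;0 -0.006 0 0 0 0 0;0 -0.006 0 0 0 0 0")

```text
time_s: 18.4
position: [0.6248, 0.2121, 0.0553]
tcp_rot: [[-0.995, -0.098, -0.001], [-0.098, 0.995, -0.0], [0.001, 0.0, -1.0]]
force: [-1.4, -1.0, 5.3]
opening: 0.175
grasp_force: 29.4
```

jog_arm(rows="0 -0.002 0 0 0 0 0;0 -0.004 0 0 0 0 0;0 -0.004 0 0 0 0 0;0 -0.004 0 0 0 0 0")

```text
time_s: 18.73
position: [0.6269, 0.2123, 0.0553]
tcp_rot: [[-0.995, -0.097, -0.001], [-0.097, 0.995, -0.0], [0.001, 0.0, -1.0]]
force: [-2.2, 0.2, 7.2]
opening: 0.176
grasp_force: 29.5
```

jog_arm(rows="0 -0.002 0 0 0 0 0;0 -0.004 0 0 0 0 0;0 -0.004 0 0 0 0 0;0 -0.004 0 0 0 0 0")

```text
time_s: 19.07
position: [0.6276, 0.2124, 0.0552]
tcp_rot: [[-0.995, -0.098, -0.004], [-0.097, 0.995, -0.0], [0.004, -0.0, -1.0]]
force: [-3.6, -1.3, 7.1]
opening: 0.171
grasp_force: 29.8
```

jog_arm(rows="0 -0.002 0 0 0 0 0;0 -0.004 0 0 0 0 0;0 -0.004 0 0 0 0 0;0 -0.004 0 0 0 0 0")

```text
time_s: 19.4
position: [0.6278, 0.2126, 0.0552]
tcp_rot: [[-0.995, -0.097, -0.008], [-0.097, 0.995, -0.001], [0.008, -0.0, -1.0]]
force: [-6.2, -0.3, 9.4]
opening: 0.177
grasp_force: 30.2
```

jog_arm(rows="0 -0.002 0 0 0 0 0;0 -0.004 0 0 0 0 0;0 -0.004 0 0 0 0 0;0 -0.004 0 0 0 0 0")

```text
time_s: 19.73
position: [0.6279, 0.2126, 0.0551]
tcp_rot: [[-0.995, -0.098, -0.012], [-0.098, 0.995, -0.001], [0.012, -0.0, -1.0]]
force: [-9.5, -1.2, 12.6]
opening: 0.178
grasp_force: 30.6
```

jog_arm(rows="0 -0.002 0 0 0 0 0;0 -0.004 0 0 0 0 0;0 -0.004 0 0 0 0 0;0 -0.004 0 0 0 0 0")

```text
time_s: 20.07
position: [0.628, 0.2126, 0.0551]
tcp_rot: [[-0.995, -0.098, -0.016], [-0.098, 0.995, -0.002], [0.016, -0.0, -1.0]]
force: [-12.6, -1.1, 15.6]
opening: 0.174
grasp_force: 30.9
```

jog_arm(rows="0 0.003 0 0 0 0 0;0 0.006 0 0 0 0 0;0 0.01 0 0 0 0 0;0 0.014 0 0 0 0 0;0 0.018 0 0 0 0 0;0 0.02 0 0 0 0 0;0 0.02 0 0 0 0 0")

```text
time_s: 20.65
position: [0.6265, 0.2123, 0.0553]
tcp_rot: [[-0.995, -0.097, 0.002], [-0.097, 0.995, 0.001], [-0.003, 0.0, -1.0]]
force: [0.5, 0.8, 4.8]
opening: 0.177
grasp_force: 29.3
```

Pull-back test: another 3 mm back. If the bolt caught, the force must build up while the position stays put.

jog_arm(rows="0 0.002 0 0 0 0 0;0 0.004 0 0 0 0 0;0 0.006 0 0 0 0 0;0 0.006 0 0 0 0 0;0 0.006 0 0 0 0 0")

```text
time_s: 21.07
position: [0.6256, 0.2121, 0.0556]
tcp_rot: [[-0.995, -0.097, 0.007], [-0.097, 0.995, 0.001], [-0.007, 0.0, -1.0]]
force: [4.9, 0.3, 3.2]
opening: 0.172
grasp_force: 28.9
```

It holds: 4.9 N builds with under 1 mm of give, so the bolt has caught. I'll press it home again, relax and release.

jog_arm(rows="0 -0.006 0 0 0 0 0;0 -0.012 0 0 0 0 0;0 -0.018 0 0 0 0 0;0 -0.022 0 0 0 0 0;0 -0.026 0 0 0 0 0;0 -0.026 0 0 0 0 0;0 -0.026 0 0 0 0 0")

```text
time_s: 21.65
position: [0.6279, 0.2124, 0.0551]
tcp_rot: [[-0.995, -0.098, -0.017], [-0.098, 0.995, -0.002], [0.017, -0.001, -1.0]]
force: [-10.4, -0.2, 16.9]
opening: 0.174
grasp_force: 31.1
```

jog_arm(rows="0 0.006 0 0 0 0 0;0 0.012 0 0 0 0 0;0 0.012 0 0 0 0 0;0.25 0.012 0 0 0 0 0;0.36 0.012 0 0 0 0 0;0.4 0.012 0 0 0 0 0;0.4 0.012 0 0 0 0 0;0.4 0.012 0 -0.03 0 0 0;0.4 0.012 0 -0.08 0 0 0;0.4 0.012 0 -0.16 0 0 0;0.4 0 0.1 -0.2 0 0 0;0.4 0.1 0.3 -0.25 0 0 0;0.4 0.15 0.45 -0.25 0 0 0;0.4 0.15 0.45 -0.25 0 0 0;0.4 0.15 0.45 -0.25 0 0 0;0.4 0.15 0.45 -0.25 0 0 0;0.4 0.15 0.45 -0.25 0 0 0")

```text
time_s: 23.07
position: [0.5341, 0.4361, 0.18]
tcp_rot: [[-0.995, -0.104, -0.002], [-0.104, 0.995, 0.003], [0.002, 0.003, -1.0]]
force: [-0.9, -0.2, -0.3]
opening: 0.4
grasp_force: 0.0
```

```bash
python3 -c "
from h import *
a=capture('top');b=capture('side')
mid=np.array([.535,.203,0])
for c in (a,b):
  for l in ('round_block_knob','square_block_knob','bar_block_knob'):
    for r in spot_point(l,c)[:2]:
      d=np.array(r['point'])-mid; print(l,round(r['conf'],2),r['point'],'reader xy mm',1e3*d@EX,1e3*d@EY)
x=cv2.resize(a['pixels'][160:290,310:420,::-1],None,fx=3.5,fy=3.5,interpolation=cv2.INTER_CUBIC)
y=cv2.resize(b['pixels'][180:310,290:400,::-1],None,fx=3.5,fy=3.5,interpolation=cv2.INTER_CUBIC)
cv2.imwrite('pics/end.png',np.hstack([x,y]))
"
```

```text
round_block_knob 0.7 [0.6285, 0.2122, 0.051] reader xy mm 93.95146079736344 0.1140791017828293
square_block_knob 0.84 [0.5432, 0.1484, 0.0524] reader xy mm 2.880955642990553 -55.137102703924526
square_block_knob 0.73 [0.7848, 0.1463, 0.0473] reader xy mm 243.14527772452414 -80.5934483705966
bar_block_knob 0.73 [0.526, 0.2619, 0.0457] reader xy mm -3.2613336247667153 59.494316560390594
round_block_knob 0.83 [0.6266, 0.2098, 0.0539] reader xy mm 91.82825318773925 -2.0909128361692395
round_block_knob 0.59 [0.4413, 0.4168, 0.0439] reader xy mm -72.58322029162595 221.85987950077248
square_block_knob 0.76 [0.5428, 0.1442, 0.0525] reader xy mm 2.0766304472696864 -59.27872810701553
bar_block_knob 0.88 [0.5272, 0.2647, 0.0512] reader xy mm -1.7961587946690274 62.165133423683166
```

View pics/end.png

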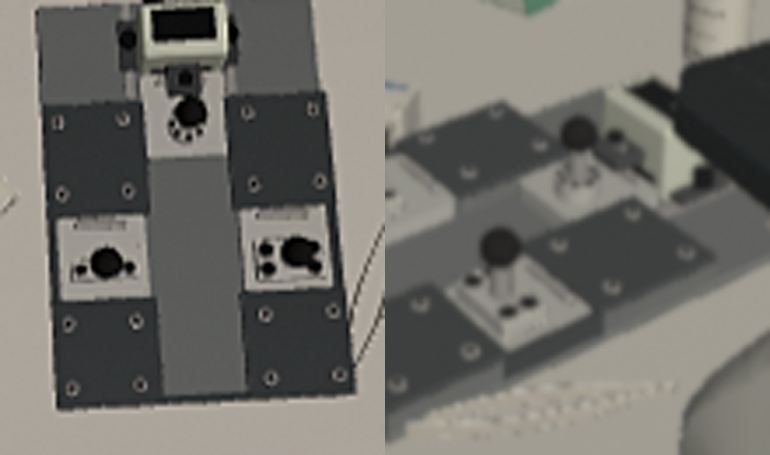

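The picture shows the round block against the head under the bracket at (187,110). The bar block is in the left arm at (105,262), the square block is in the right arm at (295,250), and the crossing is empty. Handing in.

```bash
python3 -c "
from rig import bot
print(bot.hand_in())"
```

```text
the job is handed in; nothing more can be done
None
```

I handed the job in with the round block against the reading head: a pull-back test built 4.9 N with under 1 mm of give, so I take the bolt as caught, though its lift isn't reported. The square block is parked in the right arm, the bar block is still in the left arm, and the crossing is clear.

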